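# Unlock the work slide of the screw press

### The job

A slide carrying a watch case is locked in the small bench press, because the nose of the press's screw stands in its hole. Unscrew the black knob (anticlockwise seen from above) to the top of its travel, letting your grip rise with it and letting go to take it afresh as often as needed; then draw the slide out forwards by its post and lay it gently, flat on its underside, inside the wooden tray. Do not drop the slide, and leave the other things on the bench where they are.

Things in the scene. Friction and masses are not known exactly. Their poses are not given: they have to be found in the camera images.
- press: grey screw press fixed to the table: foot 260 x 110 x 12 mm, x = -150 to +110 mm; overhanging arm z = 58 to 82 mm, x = -20 (front) to +97 mm (rear column), 40 mm wide. Origin on the axis of its vertical screw, at table level; x points to the rear (column), so the slide comes out to -x; z up.
- bed (a point): point on top of the press's steel bed, on the screw's axis, 26 mm above the table; axes as the press. The slide lies on the bed between two rails, 5 mm high above the bed, x = -70 to +40 mm, with 2 mm play each side; a 10 mm high stop stands behind it at x = 27 mm.
- knob_center (a point): centre of the round black fluted knob on top of the screw: 40 mm diameter, 24 mm tall (12 mm above and below this point), vertical axis. Right down, it is 110 mm above the table, with 16 mm between its underside and the arm. Gripped across its diameter at any yaw. It rises as it turns.
- screw (a joint): turn of the knob, rad: positive anticlockwise from above = unscrewing = rising 30 mm per full turn (4.77 mm per rad). 0 = right down (nose 2 mm above the bed, in the slide's hole); 3.9 = stop at the top of travel (nose 12.6 mm above the plate). Starts between 0 and 0.6. Friction 0.25 N m: it stays where left, cannot be pulled up. Takes several grasps.
- slide_center (a point): centre of the plate of the loose aluminium slide (about 180 g; 150 x 40 x 8 mm; this point 4 mm above its underside); x along it to its rear end, z up. 16 mm square hole at x = +50 mm for the screw's 10 mm nose; watch case 32 mm across, 8 mm tall fixed at x = -10; grip post at x = -60. In the press it is clear of the arm once drawn 45 mm forwards.
- slide_post (a point): centre of the upright square grip post of the slide, 14 x 14 mm, 36 mm tall (18 mm above and below this point); 30 mm above the underside of the slide; its sides are parallel to the slide's x and y. Same axes as slide_center.
- tray_in (a point): centre of the inner floor of the shallow wooden tray, fixed on the table (outside 220 x 180 x 20 mm, walls 7 mm thick and 13 mm high above the inner floor, inside 206 x 166 mm, long side along its x). The inner floor is 7 mm above the table.
- loupe: bystander: black eye loupe, 34 mm across, 26 mm tall; origin at its underside
- oil_jar: bystander: small amber jar, 40 mm across, 50 mm tall; origin at its underside
- bench_block: bystander: steel block 60 x 60 x 20 mm; origin at its underside
- hammer: bystander: hammer, 200 mm long; origin at its underside
- screwdriver: bystander: screwdriver, 140 mm long; origin at its underside
- tin: bystander: round aluminium tin, 60 mm across, 22 mm tall; origin at its underside
There are look-alikes about, which are no part of the job. Leave any red or yellow look-alike of the part that bears slide_center alone.

How it is judged:
On the way:
1. the knob is unscrewed to the top of its travel (turned past 3.3 rad), the slide still in the press (value of joint screw above 3.3 rad and horizontal distance between slide_center and press below 0.07 m), for 0.2 s.
At the end, for the whole second after the job is handed in: The knob is still up (screw past 3.2 rad) and the slide lies at rest inside the tray, flat on its underside on the tray's floor (its height within 4 mm, tilt under 0.06 rad) (value of joint screw above 3.2 rad and x of slide_center in the frame of tray_in between -0.08 and 0.08 m and y of slide_center in the frame of tray_in between -0.07 and 0.07 m and z of slide_center in the frame of tray_in between 0 and 0.008 m and angle between slide_center's own z axis and vertical below 0.06 rad and linear speed of slide below 0.02 m/s); the robot touches nothing.
It fails at once if the slide is dropped or thrown (faster than 0.6 m/s while not held) (linear speed of slide above 0.6 m/s and contact force between the fingers and slide below 0.1 N).
It fails at once if a bystander is moved by more than 40 mm (distance of any of loupe, oil_jar, bench_block, hammer, screwdriver, tin from where it was at the start of the episode above 0.04 m).
It also fails if it takes over 61 s, if anything falls off the work surface, if the arm or the gripper's body presses on something with over 40 N, if the wrist force passes 120 N, or if a joint passes its speed limit or range.

### The arm

A 7-joint arm with a two-finger parallel gripper is mounted at the origin on the work surface. World frame = base frame: x ahead of the robot, y to its left, z up, the work surface at z = 0. Lengths are in m, angles in rad, forces in N, time in s.
With the tool pointing down it reaches from about 0.4 to 0.85 m from the base axis. Payload 10.4 kg.
Tool frame: the origin (TCP) lies midway between the tips of the shut fingers; the grasp point (between the pads) lies 19 mm behind it (r.grasp_offset is the distance from the TCP to the grasp point, in m); x points along the fingers, y is the direction in which the jaws open and shut, and the axes are right-handed (so a half turn about x gives the same grasp; the last joint's range is limited). The gripper opens to 87 mm and grips with 3 to 60 N. Pads are 19 mm wide; open, the fingers measure 117 mm over their backs; the gripper's body (75 mm by 190 mm) begins 51 mm behind the grasp point.
Start: joints at [-1.127, 0.332, -0.065, 1.46, 0.022, 1.35, -0.088], TCP at [0.281, 0.558, 0.223] pointing down, gripper open.
Joint ranges: [-2.6, 2.6], [-0.5, 2.12], [-1.47, 1.34], [0.16, 2.42], [-1.27, 4.41], [0.06, 2.06], [-2.6, 2.6]. Speed limits (rad/s): [2.22, 2.22, 2.79, 2.79, 3.14, 3.14, 3.14].

### API

Orientations are given as a unit quaternion [x, y, z, w].
In Python, from bench import r, vision, close_job gives the robot as it stands. The module is installed in compiled form; this text tells all that it offers.
- The arm moves only by the shell command python3 -m pendant 'ROWS' [OPENING] [FORCE]. ROWS is text: rows parted by semicolons, each of 6 numbers parted by spaces: the shift along the tool's x, y, z in units of 0.25 m (1.0 is 0.25 m), then the turn, a rotation vector about the tool's x, y, z in units of 1.5 rad (1.0 is 1.5 rad). A call has 1 to 8 rows; each row is the pose to reach, as a shift and turn from the pose commanded when the call began, along the tool's axes at that moment; what a row does not reach only later rows make up. A row lasts 1/10 s, in which the tool goes at most 50 mm and 8.59 degrees, less where a joint would pass 70% of its speed; a pose out of reach is approached as far as the arm can. A call with a number of a shift or a turn outside -1 to 1 is refused whole. A call with a gripper value outside its range is refused whole. OPENING is the gripper command: -1 is shut, 1 is fully open, values between are in proportion, set as the call begins (- or left out, the last holds). The fingers move at their own pace and stop on an object; FORCE is the grip in N (left out, the last holds). Time passes only in rows, so rows that repeat a pose let the fingers close. It gives the time, the measured TCP pose, the force and the opening at its end, in the units of the state.
- r.read_state(): the state, without advancing time (a new reading comes with each control period).
- vision.camera(name): name is "scene" or "top" or "wrist"; returns (picture, depth): 400x640x3 uint8, blue, green, red; 400x640 float32, m along the optical axis (not along the pixel's ray), 0 where there is no reading.
- vision.get_calibration(name): a dict with "camera_matrix" (3x3 intrinsics, pixels), "rvec" (rotation vector, rad) and "tvec" (3), from world to camera coordinates, as OpenCV has them. Camera axes: x right, y down, z forward; pixel columns grow to the right and rows downward; lengths in m; the calibration is good to about 2 mm. The wrist camera is an equidistant fisheye: a pixel r from the principal point sees the ray r / f radians off the axis. A picture is of the moment at which its call begins: read the wrist's pose just before it. get_calibration takes no time and is no camera call; for the wrist camera it gives the pose at the moment of the call.
- close_job(): hands the job in, once; it reports no verdict.
The state is a dict: "time": time; "joint_positions": joint angles; "joint_vel": joint speeds; "joint_torque": joint torques, N m; "ee_pos": TCP position; "eef_rot": TCP orientation; "ft_force": force on the tool from outside, world axes, zero at the start; "torque": the same for the moment, N m; "width": finger opening in m.
Only numpy, scipy, OpenCV 4.12 (cv2) and the standard library are available. Lean on these libraries where they do the work, as an engineer would, in place of code of your own. Each camera call takes 0.05 s, during which the arm holds its last target. There are 200 camera calls.

## Working session

There is one attempt and no reset: what is moved stays moved. The work goes in short steps, Python scripts to look and compute and a shell command to move; the robot and the scene stay as the last step left them, time stands still between calls to the robot, and variables do not carry over. Pictures are saved under pics/ and viewed, about 8 in all and at most 12, crops included, and the job is handed in when it is done.

```bash
mkdir -p pics; cat > h.py <<'E'
import numpy as np, cv2
from scipy.spatial.transform import Rotation as R
from bench import r, vision
def cal(n):
    c=vision.get_calibration(n); return np.array(c["camera_matrix"]),R.from_rotvec(np.ravel(c["rvec"])).as_matrix(),np.ravel(c["tvec"])
def cloud(n):
    K,Rm,t=cal(n); im,d=vision.camera(n)
    v,u=np.mgrid[:400,:640]
    P=np.stack([(u-K[0,2])/K[0,0]*d,(v-K[1,2])/K[1,1]*d,d],-1)
    W=(P-t)@Rm; W[d==0]=np.nan
    return im,W
def rows(target,Rt):
    """shift (units) and turn (units) from current measured pose"""
    s=r.read_state(); R0=R.from_quat(s["eef_rot"])
    return R0.inv().apply(np.array(target)-s["ee_pos"])/0.25,(R0.inv()*Rt).as_rotvec()/1.5
E
python3 - <<'E'
from h import *
for n in("top","scene"):
    im,W=cloud(n); cv2.imwrite(f"pics/{n}0.png",im); np.save(f"{n}0.npy",W); cv2.imwrite(f"{n}0.png",im)
s=r.read_state(); print(s["time"],s["ee_pos"],R.from_quat(s["eef_rot"]).as_matrix().round(3),s["width"],r.grasp_offset)
E
```

```text
0.1 [0.28110122 0.55784059 0.22185054] [[-0.001  0.45   0.893]
 [-0.001  0.893 -0.45 ]
 [-1.    -0.001  0.   ]] 0.08694380433425472 0.0187
```

View pics/top0.png

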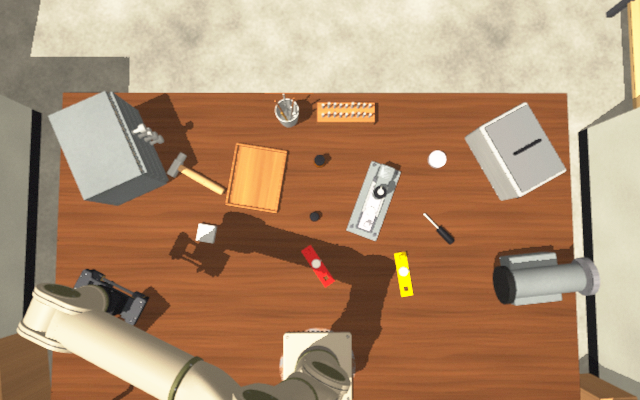

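View pics/scene0.png

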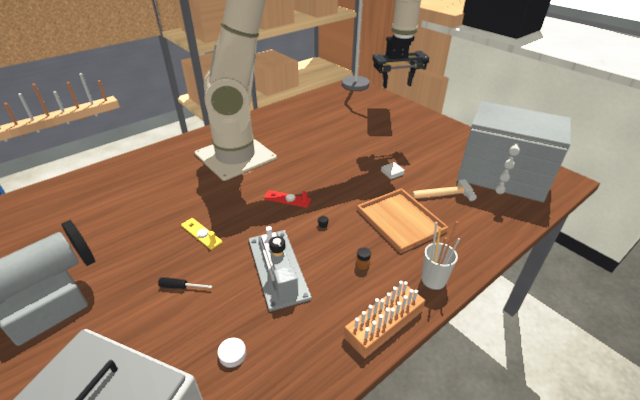

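Top view: the press is at (375,200), its knob at (380,191), and the tray at (257,178). Slide candidates are the silver one in the press at about (368,212), red (317,265) and yellow (403,273). By the description it is the silver one in the press. Next I measure and take a close crop.

```bash
python3 - <<'E'
from h import *
W=np.load("top0.npy"); im=cv2.imread("top0.png")
def sel(u0,u1,v0,v1,z0,z1):
    A=W[v0:v1,u0:u1].reshape(-1,3); return A[(A[:,2]>z0)&(A[:,2]<z1)]
def rect(A):
    (c,s,a)=cv2.minAreaRect((A[:,:2]*1000).astype(np.float32)); return np.round(c,1),np.round(s,1),round(a,1)
P=sel(335,415,150,250,.006,.3); print("press",rect(P))
k=sel(335,415,150,250,.1,.2); print("knob",k.mean(0),np.nanmedian(k[:,2]),k[:,2].max(),len(k),rect(k))
a=sel(335,415,150,250,.07,.095); print("arm",rect(a),len(a))
p=sel(335,378,195,250,.055,.095); print("post?",p.mean(0),len(p))
t=sel(215,300,135,220,.012,.03); print("tray",rect(t),len(t)); 
t=sel(240,270,155,200,0,.03); print("floor",np.median(t[:,2]))
for (u,v) in [(320,160),(315,216),(205,233),(437,159)]: print(u,v,W[v,u])
a=cv2.resize(im[150:250,330:420],None,fx=5,fy=5,interpolation=3)
i2=cv2.imread("scene0.png"); b=cv2.resize(i2[215:315,235:325],None,fx=5,fy=5,interpolation=3)
cv2.imwrite("pics/crop1.png",cv2.resize(np.hstack([a,b]),(800,444)))
E
```

```text
press (array([ 570.3, -201.3]), array([343.2, 270.3]), 0.1)
knob [ 0.58420754 -0.20411683  0.12123443] 0.12193360909980161 0.12911443845542933 134 (array([ 584.7, -204. ]), array([38.9, 39.2]), 1.9)
arm (array([ 578. , -200.3]), array([ 49.7, 213.1]), 68.1) 336
post? [ 0.51821401 -0.17556315  0.07005184] 35
tray (array([649.6, 232. ]), array([227.6, 219.9]), 80.6) 644
floor 0.00648185753673622
320 160 [nan nan nan]
315 216 [0.51223591 0.0061488  0.02445819]
205 233 [0.45470366 0.38197439 0.02190854]
437 159 [ 0.71091924 -0.41951589  0.02080112]
```

View pics/crop1.png

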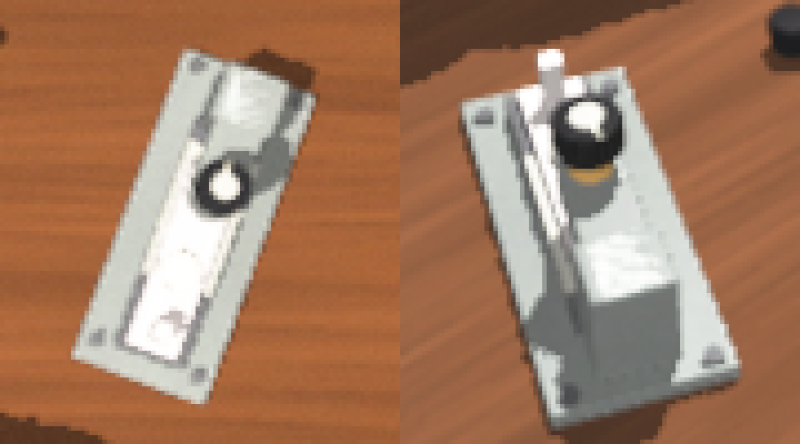

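The crop shows the silver slide in the press, running from under the knob (220,185) towards the robot, with its post near the robot end. The red and yellow ones lie apart on the table. Now I refine the yaw, post and tray pose and plan the reach.

```bash
python3 - <<'E'
from h import *
W=np.load("top0.npy")
def sel(W,u0,u1,v0,v1,z0,z1):
    A=W[v0:v1,u0:u1].reshape(-1,3); return A[(A[:,2]>z0)&(A[:,2]<z1)]
def rect(A):
    (c,s,a)=cv2.minAreaRect((A[:,:2]*1000).astype(np.float32)); return np.round(c,1),np.round(s,1),round(a,1)
A=sel(W,343,403,157,243,.009,.015); print("foot",rect(A),len(A))
k=sel(W,343,403,157,243,.115,.135); print("knob top",np.round(cv2.minEnclosingCircle((k[:,:2]*1000).astype(np.float32))[0],1))
t=sel(W,225,289,140,215,.015,.025); print("tray",rect(t),len(t))
S=np.load("scene0.npy"); 
B=S[215:260,255:285].reshape(-1,3); B=B[(B[:,2]>.055)&(B[:,2]<.1)&(B[:,0]<.52)]; print("post",len(B),B.mean(0) if len(B) else 0,B.max(0),B.min(0))
ee=r.read_state()["ee_pos"]; 
for i,az in ((1,1.104-1.147),(2,1.104-2.294),(3,1.104-3.44)):
    tgt=ee+(np.array([.5845,-.204,.20])-ee)*i/3
    print(i,tgt)
print(rows(ee+(np.array([.5845,-.204,.20])-ee)/3,R.from_quat(r.read_state()["eef_rot"])*R.from_rotvec([1.147,0,0])))
E
```

```text
foot (array([ 573.1, -195.4]), array([186. , 286.6]), 87.5) 740
knob top [ 584.5 -204.9]
tray (array([645.8, 208.9]), array([180.7, 220. ]), 80.7) 421
post 35 [ 0.48512771 -0.16532746  0.06618107] [ 0.49106905 -0.15766515  0.07334093] [ 0.47188734 -0.17210291  0.05521989]
1 [0.38223415 0.30389373 0.21456702]
2 [0.48336707 0.04994686 0.20728351]
3 [ 0.5845 -0.204   0.2   ]
(array([ 0.03006311, -0.72508345,  0.81833309]), array([0.76466667, 0.        , 0.        ]))
```

```bash
python3 -m pendant '0.03 -0.725 0.818 0.765 0 0; 0.03 -0.725 0.818 0.765 0 0; 0.03 -0.725 0.818 0.765 0 0; 0.03 -0.725 0.818 0.765 0 0; 0.03 -0.725 0.818 0.765 0 0; 0.03 -0.725 0.818 0.765 0 0; 0.03 -0.725 0.818 0.765 0 0; 0.03 -0.725 0.818 0.765 0 0' 1 50
python3 - <<'E'
from h import *
s=r.read_state(); print(s["time"],s["joint_positions"],s["ee_pos"],rows([.483,.05,.207],R.from_quat(s["eef_rot"]))[0])
E
```

```text
time: 0.9
ee_pos: [0.3826, 0.3032, 0.215]
eef_rot: [-0.513, -0.487, 0.513, -0.487]
ft_force: [-1.3, 0.8, 0.9]
width: 0.0871
0.9 [-0.91526152  0.02994043  0.15514358  1.83066628 -0.00507308  1.28146401
 -0.81011627] [0.38260693 0.30323931 0.21496392] [0.03166354 0.45307106 0.99100027]
```

```bash
python3 -m pendant '0.03 0.453 0.99 0.765 0 0; 0.03 0.453 0.99 0.765 0 0; 0.03 0.453 0.99 0.765 0 0; 0.03 0.453 0.99 0.765 0 0; 0.03 0.453 0.99 0.765 0 0; 0.03 0.453 0.99 0.765 0 0; 0.03 0.453 0.99 0.765 0 0; 0.03 0.453 0.99 0.765 0 0'
python3 - <<'E'
from h import *
s=r.read_state(); print(s["time"],s["joint_positions"],s["ee_pos"],rows([.5845,-.2045,.18],R.from_quat(s["eef_rot"]))[0])
E
```

```text
time: 1.7
ee_pos: [0.4847, 0.051, 0.2072]
eef_rot: [-0.695, -0.131, 0.695, -0.131]
ft_force: [-1.0, 0.6, -0.8]
width: 0.0872
1.7 [-0.63183198  0.02305117  0.44371141  1.85645006 -0.01030364  1.26501259
 -1.38417408] [0.4846591  0.05099875 0.20720187] [ 1.08746679e-01  1.09725906e+00 -9.35725336e-04]
```

```bash
python3 -m pendant '0.1 1 0 0.765 0 0; 0.1 1 0 0.765 0 0; 0.1 1 0 0.765 0 0; 0.1 1 0 0.765 0 0; 0.1 1 0 0.765 0 0; 0.1 1 0 0.765 0 0; 0.1 1 0 0.765 0 0; 0.1 1 0 0.765 0 0'
python3 - <<'E'
from h import *
s=r.read_state(); M=R.from_quat(s["eef_rot"]).as_matrix(); print(s["time"],s["joint_positions"],s["ee_pos"],M.round(3),np.arctan2(M[1,1],M[0,1]),rows([.5845,-.2045,.18],R.from_quat(s["eef_rot"]))[0])
# wrist view for knob centre
K,Rm,t=cal("wrist"); im,d=vision.camera("wrist"); cv2.imwrite("pics/w1.png",im); print(K,d.min(),d.max())
E
```

```text
time: 2.5
ee_pos: [0.5771, -0.1806, 0.1818]
eef_rot: [-0.654, 0.267, 0.655, 0.267]
ft_force: [0.1, -0.0, -0.2]
width: 0.0872
2.5 [-0.36968257  0.37860678  0.76164934  1.60662239 -0.26994611  1.26653093
 -1.90696815] [ 0.57708278 -0.18060723  0.18184281] [[-0.001 -0.699 -0.715]
 [-0.    -0.715  0.699]
 [-1.     0.001  0.001]] -2.345350921043142 [ 0.00735622  0.04754946 -0.0880531 ]
[[309.70691629   0.         318.42512757]
 [  0.         309.70691629 199.03233816]
 [  0.           0.           1.        ]] 0.0 1.3243223
```

View pics/w1.png

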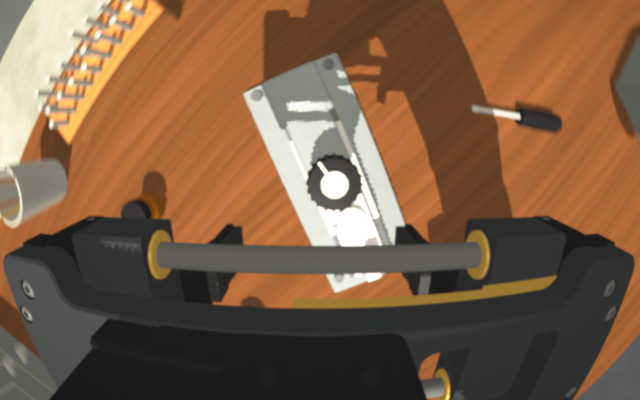

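The wrist view shows the knob at (333,182). I check its centre with the fisheye depth.

```bash
cat >> h.py <<'E'
def wcloud():
    K,Rm,t=cal("wrist"); im,d=vision.camera("wrist")
    v,u=np.mgrid[:400,:640]; x=(u-K[0,2])/K[0,0]; y=(v-K[1,2])/K[1,1]; th=np.hypot(x,y)+1e-9
    P=np.stack([x/th*np.tan(th)*d,y/th*np.tan(th)*d,d],-1); W=(P-t)@Rm; W[(d==0)|(th>1.3)]=np.nan
    return im,W
E
python3 - <<'E'
from h import *
im,W=wcloud(); A=W[140:225,290:380].reshape(-1,3)
k=A[(A[:,2]>.112)&(A[:,2]<.14)]; c,rad=cv2.minEnclosingCircle((k[:,:2]*1000).astype(np.float32)); print(len(k),c,rad,np.percentile(k[:,2],[5,50,90,99]))
s=r.read_state();print(rows([c[0]/1000,c[1]/1000,.096],R.from_quat(s["eef_rot"]))[0], rows([.5845,-.2045,.096],R.from_quat(s["eef_rot"]))[0])
E
```

```text
2351 (584.6098022460938, -204.23806762695312) 21.340312957763672 [0.12150776 0.12354841 0.12467141 0.12562177]
[ 0.34405582  0.04851842 -0.08906831] [ 0.34405633  0.04957667 -0.08948153]
```

```bash
python3 -m pendant '0 0.049 -0.089 0 0 0; 0.1 0.049 -0.089 0 0 0; 0.2 0.049 -0.089 0 0 0; 0.3 0.049 -0.089 0 0 0; 0.344 0.049 -0.089 0 0 0; 0.344 0.049 -0.089 0 0 0'; python3 -m pendant '0 0 0 0 0 0; 0 0 0 0 0 0; 0 0 0 0 0 0; 0 0 0 0 0 0; 0 0 0 0 0 0; 0 0 0 0 0 0' -1 50
python3 - <<'E'
from h import *
s=r.read_state(); print(s["joint_positions"])
E
```

```text
time: 3.2
ee_pos: [0.584, -0.2039, 0.0952]
eef_rot: [-0.655, 0.264, 0.657, 0.264]
ft_force: [-0.5, -1.1, 0.4]
width: 0.0871
time: 3.8
ee_pos: [0.5849, -0.2043, 0.0966]
eef_rot: [0.656, -0.265, -0.656, -0.265]
ft_force: [0.3, 0.2, -0.3]
width: 0.0475
[-0.28688838  0.49705202  0.71960289  1.65510746 -0.35602169  1.12468959
 -1.80991341]
```

```bash
python3 -m pendant '0 0 0 0 0 0; 0 0 0 0 0 0; 0 0 0 0 0 0'
```

```text
time: 4.1
ee_pos: [0.585, -0.2043, 0.0966]
eef_rot: [0.656, -0.265, -0.656, -0.265]
ft_force: [0.1, 1.2, 1.3]
width: 0.039
```

```bash
python3 -m pendant '-0.0027 0 0 -0.093 0 0; -0.0053 0 0 -0.187 0 0; -0.008 0 0 -0.28 0 0; -0.0107 0 0 -0.373 0 0; -0.0134 0 0 -0.467 0 0; -0.016 0 0 -0.56 0 0; -0.0187 0 0 -0.653 0 0; -0.0214 0 0 -0.747 0 0'
python3 - <<'E'
from h import *
s=r.read_state(); M=R.from_quat(s["eef_rot"]).as_matrix();print(s["joint_positions"],np.arctan2(M[1,1],M[0,1]),s["torque"])
E
```

```text
time: 4.9
ee_pos: [0.585, -0.204, 0.1019]
eef_rot: [0.696, 0.126, -0.696, 0.126]
ft_force: [0.6, 1.4, 0.2]
width: 0.0391
[-0.12311239  0.44041418  0.49391301  1.64189269 -0.22758818  1.11672997
 -0.78110682] -1.212460447061881 [ 0.23189243  0.04090745 -0.29493144]
```

Good: there is about 0.3 N m resistance at the wrist. Continuing.

```bash
python3 -m pendant '-0.0027 0 0 -0.093 0 0; -0.0053 0 0 -0.187 0 0; -0.008 0 0 -0.28 0 0; -0.0107 0 0 -0.373 0 0; -0.0134 0 0 -0.467 0 0; -0.016 0 0 -0.56 0 0; -0.0187 0 0 -0.653 0 0; -0.0214 0 0 -0.747 0 0'; python3 -m pendant '-0.0027 0 0 -0.093 0 0; -0.0053 0 0 -0.187 0 0; -0.008 0 0 -0.28 0 0; -0.0107 0 0 -0.373 0 0; -0.0134 0 0 -0.467 0 0; -0.016 0 0 -0.56 0 0; -0.0187 0 0 -0.653 0 0; -0.0187 0 0 -0.653 0 0'
python3 - <<'E'
from h import *
s=r.read_state(); M=R.from_quat(s["eef_rot"]).as_matrix();print(s["joint_positions"],np.arctan2(M[1,1],M[0,1]),s["torque"])
E
```

```text
time: 5.7
ee_pos: [0.5848, -0.2039, 0.1073]
eef_rot: [0.523, 0.477, -0.522, 0.476]
ft_force: [-0.7, 1.5, 1.3]
width: 0.0386
time: 6.5
ee_pos: [0.5847, -0.204, 0.1119]
eef_rot: [0.238, 0.666, -0.238, 0.666]
ft_force: [-2.0, 2.5, 3.6]
width: 0.0387
[ 0.16409136  0.39840542  0.12406581  1.61631958 -0.05396153  1.13087759
  1.18581724] 0.8842560616981777 [0.5651005  0.47534056 0.26561009]
```

```bash
python3 -m pendant '-0.0013 0 0 -0.047 0 0; -0.0027 0 0 -0.093 0 0; -0.004 0 0 -0.14 0 0; -0.0053 0 0 -0.187 0 0; -0.0053 0 0 -0.187 0 0'
python3 - <<'E'
from h import *
s=r.read_state(); M=R.from_quat(s["eef_rot"]).as_matrix();print(s["joint_positions"],np.arctan2(M[1,1],M[0,1]),s["torque"])
E
```

```text
time: 7.0
ee_pos: [0.5846, -0.204, 0.1132]
eef_rot: [0.145, 0.692, -0.144, 0.692]
ft_force: [-3.5, 3.2, 3.4]
width: 0.0393
[ 0.19959335  0.39667209  0.07915064  1.61299375 -0.03432015  1.13401055
  1.44690445] 1.1597374802280405 [ 0.73221506  0.61264662 -0.06542281]
```

```bash
python3 -m pendant '0 0 0 0 0 0; 0 0 0 0 0 0; 0 0 0 0 0 0; 0 0 0 0 0 0; -0.15 0 0 0 0 0; -0.3 0 0 0 0 0; -0.4 0 0 0 0 0; -0.4 0 0 0 0 0' 1
python3 - <<'E'
from h import *
im,W=cloud("top"); A=W[157:243,343:403].reshape(-1,3)
k=A[(A[:,2]>.12)&(A[:,2]<.16)]; print("top",len(k),np.percentile(k[:,2],[10,50,90]) if len(k) else 0)
im,W=wcloud(); cv2.imwrite("pics/w2.png",im); np.save("w2.npy",W)
A=W[np.isfinite(W[...,2])]; m=np.hypot(A[:,0]-.5848,A[:,1]+.2043)<.017; z=A[m][:,2]; print("wrist",m.sum(),np.percentile(z[z<.17],[5,50,90]))
m=np.hypot(A[:,0]-.482,A[:,1]+.166)<.03; B=A[m]; B=B[(B[:,2]>.06)&(B[:,2]<.085)]; print("post",len(B),B.mean(0) if len(B) else 0, cv2.minAreaRect((B[:,:2]*1000).astype(np.float32)) if len(B) else 0)
E
```

```text
time: 7.8
ee_pos: [0.5867, -0.2051, 0.2176]
eef_rot: [0.144, 0.69, -0.144, 0.695]
ft_force: [0.2, 0.0, 0.2]
width: 0.0859
top 39 [0.1290291  0.13725111 0.14245071]
wrist 1446 [0.13831357 0.14050821 0.14164204]
post 200 [ 0.48205605 -0.16530255  0.0698965 ] ((481.43927001953125, -165.22154235839844), (12.801708221435547, 13.71455192565918), 66.72968292236328)
```

View pics/w2.png

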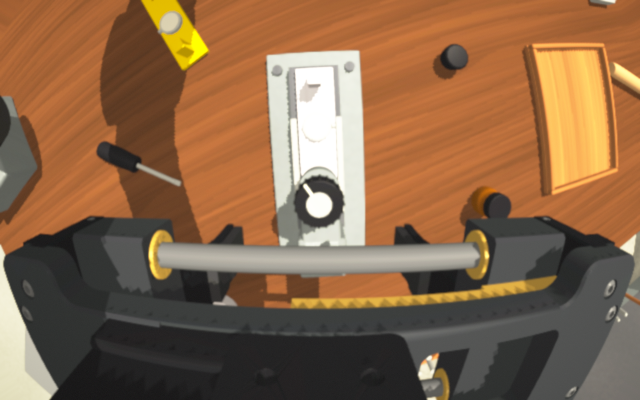

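The knob is up: its top is now 0.1405 against 0.1235 before, so about 3.5 rad turned and 3.8 rad absolute. The post at (312,85) measures (0.482,-0.1655), which agrees with the 110 mm offset from the knob. Next, the post.

```bash
python3 - <<'E'
from h import *
s=r.read_state(); print(s["ee_pos"])
y=np.array([np.cos(1.218),np.sin(1.218),0]); x=np.array([0,0,-1.]); T=R.from_matrix(np.stack([x,y,np.cross(x,y)],1))
for z in (.13,.042): print(rows([.482,-.1658,z],T))
E
```

```text
[ 0.58503296 -0.20447331  0.21331779]
(array([ 0.33291658, -0.02195213, -0.43992839]), array([-3.73597990e-02,  5.34899287e-04, -9.84655075e-05]))
(array([ 0.68491646, -0.02201201, -0.44020921]), array([-3.73597990e-02,  5.34899287e-04, -9.84655075e-05]))
```

```bash
python3 -m pendant '0 -0.022 -0.2 -0.037 0 0; 0 -0.022 -0.4 -0.037 0 0; 0.15 -0.022 -0.44 -0.037 0 0; 0.33 -0.022 -0.44 -0.037 0 0; 0.5 -0.022 -0.44 -0.037 0 0; 0.62 -0.022 -0.44 -0.037 0 0; 0.685 -0.022 -0.44 -0.037 0 0; 0.685 -0.022 -0.44 -0.037 0 0'
python3 -m pendant '0 0 0 0 0 0; 0 0 0 0 0 0; 0 0 0 0 0 0; 0 0 0 0 0 0; 0 0 0 0 0 0; 0 0 0 0 0 0; 0 0 0 0 0 0; 0 0 0 0 0 0' -1 35
python3 -m pendant '0 0 0 0 0 0; 0 0 0 0 0 0; 0 0 0 0 0 0; 0 0 0 0 0 0; 0 0 0 0 0 0; 0 0 0 0 0 0'
python3 - <<'E'
from h import *
s=r.read_state(); M=R.from_quat(s["eef_rot"]).as_matrix(); print(s["ee_pos"],M.round(3),s["joint_positions"])
E
```

```text
time: 8.7
ee_pos: [0.4789, -0.165, 0.0385]
eef_rot: [0.124, 0.698, -0.124, 0.694]
ft_force: [-0.4, 0.3, 0.3]
width: 0.0869
time: 9.5
ee_pos: [0.4817, -0.1657, 0.042]
eef_rot: [0.124, 0.696, -0.124, 0.696]
ft_force: [-0.2, -0.8, 0.4]
width: 0.0309
time: 10.1
ee_pos: [0.4817, -0.1656, 0.0419]
eef_rot: [0.124, 0.696, -0.124, 0.696]
ft_force: [0.1, 0.7, 0.1]
width: 0.0136
[ 0.48172784 -0.16564755  0.04193665] [[-0.     0.345  0.938]
 [ 0.     0.938 -0.345]
 [-1.     0.    -0.   ]] [ 0.19191303  0.26476372  0.05552085  1.95942873 -0.01846963  0.91797695
  1.47476469]
```

```bash
python3 -m pendant '0 0 -0.02 0 0 0; 0 0 -0.05 0 0 0; 0 0 -0.09 0 0 0; 0 0 -0.13 0 0 0; 0 0 -0.17 0 0 0; 0 0 -0.21 0 0 0; 0 0 -0.24 0 0 0; 0 0 -0.24 0 0 0'
```

```text
time: 10.9
ee_pos: [0.4243, -0.1446, 0.042]
eef_rot: [0.124, 0.696, -0.124, 0.696]
ft_force: [-1.1, -0.2, -0.8]
width: 0.0142
```

```bash
python3 -m pendant '0 0 0 0 0 0; 0 0 0 0 0 0; -0.02 0 0 0 0 0; -0.05 0 0 0 0 0; -0.09 0 0 0 0 0; -0.13 0 0 0 0 0; -0.16 0 0 0 0 0; -0.16 0 0 0 0 0' -1 60
python3 - <<'E'
from h import *
im,W=cloud("scene"); im2,W2=cloud("top")
a=cv2.resize(im[180:300,210:330],(400,400),interpolation=3); b=cv2.resize(im2[150:270,320:440],(400,400),interpolation=3)
cv2.imwrite("pics/c2.png",np.hstack([a,b]))
E
```

```text
time: 11.7
ee_pos: [0.4263, -0.1452, 0.0834]
eef_rot: [0.124, 0.695, -0.124, 0.697]
ft_force: [0.6, -0.0, -1.8]
width: 0.0134
```

View pics/c2.png

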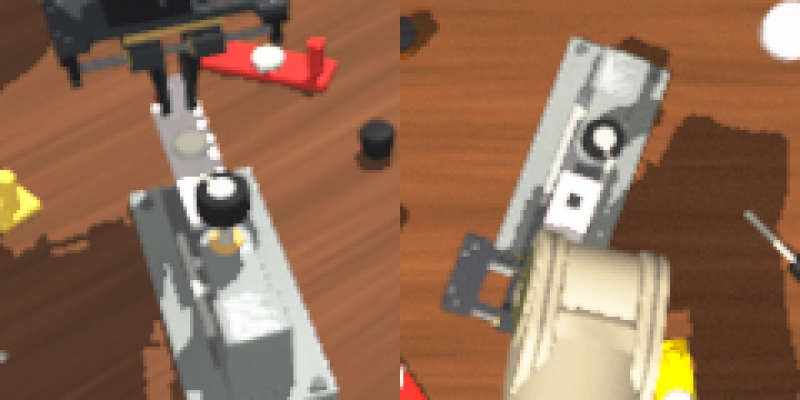

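The slide hangs level in the grip, clear of knob and arm (its hole is visible at (573,200), right half). Now lift and carry.

```bash
python3 -m pendant '-0.07 0 0 0 0 0; -0.15 0 0 0 0 0; -0.23 0 0 0 0 0; -0.3 0 0 0 0 0; -0.35 0 0 0 0 0; -0.35 0 0 0 0 0' 
python3 - <<'E'
from h import *
s=r.read_state(); print(s["ee_pos"])
y=np.array([np.cos(1.408),np.sin(1.408),0]); x=np.array([0,0,-1.]); T=R.from_matrix(np.stack([x,y,np.cross(x,y)],1))
for p in ([.505,.037,.17],[.5866,.2186,.17]): print(rows(p,T))
E
```

```text
time: 12.4
ee_pos: [0.4262, -0.1452, 0.1705]
eef_rot: [0.124, 0.695, -0.124, 0.697]
ft_force: [0.8, -0.2, -2.4]
width: 0.0138
[ 0.42615514 -0.14516906  0.17054226]
(array([0.00258992, 0.79276868, 0.04414805]), array([-0.12668997,  0.00139208, -0.00014663]))
(array([0.00303434, 1.58721048, 0.09942876]), array([-0.12668997,  0.00139208, -0.00014663]))
```

```bash
python3 -m pendant '0 0.06 0 -0.02 0 0; 0 0.16 0.01 -0.04 0 0; 0 0.28 0.02 -0.06 0 0; 0 0.4 0.025 -0.08 0 0; 0 0.52 0.03 -0.1 0 0; 0 0.64 0.035 -0.12 0 0; 0 0.74 0.042 -0.127 0 0; 0 0.793 0.044 -0.127 0 0' 
python3 - <<'E'
from h import *
s=r.read_state(); print(s["ee_pos"])
y=np.array([np.cos(1.408),np.sin(1.408),0]); x=np.array([0,0,-1.]); T=R.from_matrix(np.stack([x,y,np.cross(x,y)],1))
print(rows([.5866,.2186,.17],T))
E
```

```text
time: 13.2
ee_pos: [0.5044, 0.0418, 0.1685]
eef_rot: [0.056, 0.705, -0.055, 0.704]
ft_force: [-0.3, 0.4, -2.7]
width: 0.0134
[0.50437161 0.04179041 0.16845334]
(array([-0.00567797,  0.74988949,  0.21457413]), array([ 0.00412755, -0.00106489, -0.00075298]))
```

```bash
python3 -m pendant '0 0.1 0.03 0 0 0; 0 0.22 0.06 0 0 0; 0 0.35 0.1 0 0 0; 0 0.48 0.14 0 0 0; 0 0.6 0.17 0 0 0; 0 0.7 0.2 0 0 0; 0 0.76 0.21 0 0 0; 0 0.76 0.21 0 0 0' 
python3 - <<'E'
from h import *
s=r.read_state(); print(s["ee_pos"])
y=np.array([np.cos(1.408),np.sin(1.408),0]); x=np.array([0,0,-1.]); T=R.from_matrix(np.stack([x,y,np.cross(x,y)],1))
print(rows([.5866,.2186,.025],T))
im,W=cloud("scene"); im2,_=cloud("top")
a=cv2.resize(im[140:280,320:480],(400,350),interpolation=3); b=cv2.resize(im2[120:260,190:350],(400,350),interpolation=3)
cv2.imwrite("pics/c3.png",np.hstack([a,b]))
E
```

```text
time: 14.0
ee_pos: [0.586, 0.219, 0.1685]
eef_rot: [0.056, 0.705, -0.056, 0.704]
ft_force: [-1.2, 0.7, -2.1]
width: 0.0134
[0.58600463 0.21904871 0.16849461]
(array([ 0.57397169, -0.00176965,  0.00367641]), array([ 0.00258881, -0.00120984, -0.00043237]))
```

View pics/c3.png

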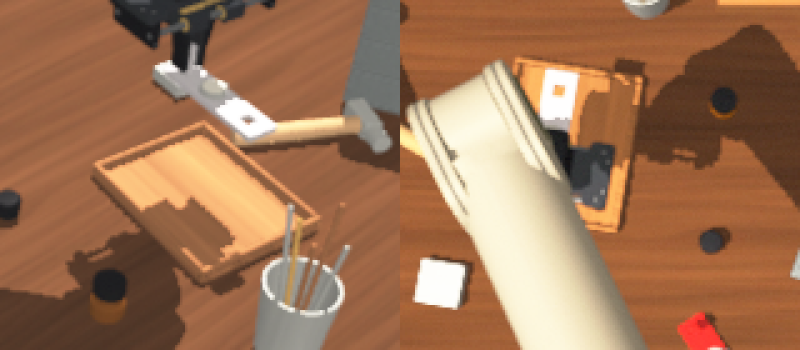

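The slide is level above the tray, as far as both views show. Lowering.

```bash
python3 -m pendant '0.06 0 0 0 0 0; 0.16 0 0 0 0 0; 0.26 0 0 0 0 0; 0.36 0 0 0 0 0; 0.45 0 0 0 0 0; 0.51 0 0 0 0 0; 0.55 0 0 0 0 0; 0.56 0 0 0 0 0' ; python3 -m pendant '0.004 0 0 0 0 0; 0.008 0 0 0 0 0; 0.012 0 0 0 0 0; 0.016 0 0 0 0 0; 0.016 0 0 0 0 0'
```

```text
time: 14.9
ee_pos: [0.5863, 0.2156, 0.0284]
eef_rot: [0.057, 0.705, -0.058, 0.704]
ft_force: [0.2, 0.1, -2.8]
width: 0.0136
time: 15.4
ee_pos: [0.5868, 0.2163, 0.0256]
eef_rot: [0.057, 0.705, -0.057, 0.705]
ft_force: [0.3, 0.5, -2.5]
width: 0.0136
```

```bash
python3 -m pendant '0.003 0 0 0 0 0; 0.006 0 0 0 0 0; 0.009 0 0 0 0 0; 0.011 0 0 0 0 0; 0.011 0 0 0 0 0'
```

```text
time: 15.9
ee_pos: [0.5868, 0.2163, 0.023]
eef_rot: [0.057, 0.705, -0.057, 0.705]
ft_force: [-2.1, -0.3, 1.1]
width: 0.0136
```

```bash
python3 -m pendant '0.002 0 0 0 0 0; 0.002 0 0 0 0 0; 0.002 0 0 0 0 0'; python3 -m pendant '0 0 0 0 0 0; 0 0 0 0 0 0; 0 0 0 0 0 0; 0 0 0 0 0 0; -0.1 0 0 0 0 0; -0.25 0 0 0 0 0; -0.45 0 0 0 0 0; -0.6 0 0 0 0 0' 0 
python3 -m pendant '0 0 -0.2 0 0 0; 0 0 -0.4 0 0 0; 0 -0.2 -0.5 0 0 0; 0 -0.4 -0.5 0 0 0; 0 -0.6 -0.5 0 0 0; 0 -0.8 -0.5 0 0 0; 0 -0.8 -0.5 0 0 0'
python3 - <<'E'
from h import *
im2,W=cloud("top"); im,_=cloud("scene")
A=W[140:216,225:290].reshape(-1,3); A=A[np.isfinite(A[:,2])]
d=A-[.6458,.2089,.007]; a=np.radians(-9.3); X=d[:,0]*np.cos(a)+d[:,1]*np.sin(a); Y=-d[:,0]*np.sin(a)+d[:,1]*np.cos(a)
m=(abs(X)<.098)&(abs(Y)<.078)&(d[:,2]>.005)&(d[:,2]<.025); print(m.sum(), cv2.minAreaRect((np.c_[X,Y][m]*1000).astype(np.float32)))
p=m&(d[:,2]<.011); G=np.c_[X[p],Y[p],np.ones(p.sum())]; print("plane",np.linalg.lstsq(G,d[p,2],rcond=None)[0],p.sum())
k=W[157:243,343:403].reshape(-1,3); k=k[(k[:,2]>.12)&(k[:,2]<.17)]; print("knob",len(k),np.median(k[:,2]))
a=cv2.resize(im[140:280,320:480],(400,350),interpolation=3); b=cv2.resize(im2[120:260,190:350],(400,350),interpolation=3)
cv2.imwrite("pics/c4.png",np.hstack([a,b]))
E
```

```text
time: 16.2
ee_pos: [0.5869, 0.2163, 0.023]
eef_rot: [0.057, 0.705, -0.057, 0.705]
ft_force: [-4.3, -1.1, 7.8]
width: 0.0135
time: 17.0
ee_pos: [0.5872, 0.2165, 0.1752]
eef_rot: [0.058, 0.704, -0.057, 0.705]
ft_force: [0.8, -0.3, 0.9]
width: 0.0434
time: 17.7
ee_pos: [0.4302, 0.0333, 0.1724]
eef_rot: [0.059, 0.704, -0.06, 0.705]
ft_force: [0.5, 0.4, 0.3]
width: 0.0434
433 ((0.47533416748046875, -0.1533050537109375), (151.2261199951172, 195.47479248046875), 89.5636978149414)
plane [-0.00082567 -0.00699084  0.00732396] 320
knob 137 0.13849383365592813
```

View pics/c4.png

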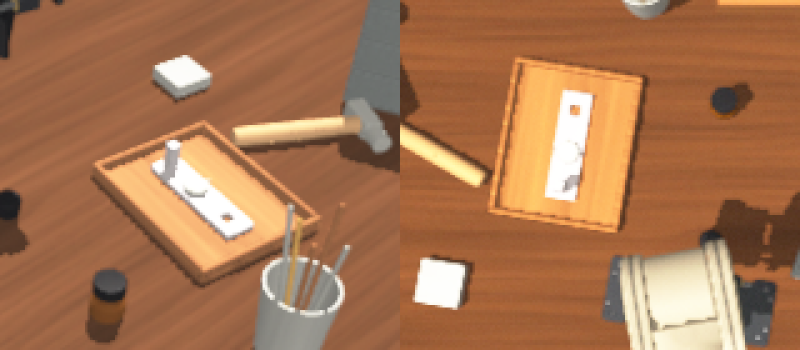

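```bash
python3 -c "
from bench import r,close_job
s=r.read_state();print(s['time'],s['ft_force'],s['ee_pos']);close_job()"
```

```text
17.8 [-0.12867903  1.04778938  1.36548621] [0.43107632 0.03780288 0.1725119 ]
the job is handed in; nothing more can be done
```

The job is handed in at 17.8 s. The knob is up and the slide lies flat in the middle of the tray; no verdict was reported.

- **Knob:** I turned it about 3.5 rad in a single grasp, letting the grip rise with it. The depth images show it rose about 17 mm, which matches the turn. The last torque reading did not show clearly that it had reached the top stop. Even counting from zero, the turn is past the 3.3 rad needed.
- **Slide:** I drew it out 60 mm by its post, carried it level and set it down with under 8 N at the wrist. The final top view shows it upright inside the tray. A plane fitted to its top face tilts by less than 0.01 rad. Its top is about 7.3 mm above the tray floor, against 8 mm expected.
- **Weak check:** my automatic outline of the slide in the tray picked up the tray walls as well, so I judged its position from the image and from where I released it.
- **Surroundings:** the gripper was clear of everything at the end. The bystanders and look-alikes I could see were where they started. I did not recheck the tin and the screwdriver after placing the slide, and the arm hid part of the loupe in the last picture.

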